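# Clear the stack of bench blocks into their trays

## Robot

A 7-joint arm with a two-finger parallel gripper is mounted at the origin on the work surface. World frame = base frame: x ahead of the robot, y to its left, z up, the work surface at z = 0. Lengths are in m, angles in rad, forces in N, time in s.
With the tool pointing down it reaches from about 0.425 to 0.95 m from the base axis. Payload 4.7 kg.
Tool frame: the origin (TCP) lies midway between the tips of the shut fingers; the grasp point (between the pads) lies 19 mm behind it; z points along the fingers, y is the line along which they close (so a half turn about z gives the same grasp; the last joint's range is limited). The gripper opens to 87 mm and grips with 3 to 60 N. Pads are 19 mm wide; open, the fingers measure 117 mm over their backs; the gripper's body (75 mm by 190 mm) begins 51 mm behind the grasp point.
Start: joints at [-1.295, 0.469, -0.049, 1.532, 0.024, 1.141, -0.082], TCP at [0.203, 0.644, 0.223] pointing down, gripper open.
Joint ranges: [-2.59, 2.59], [-0.33, 1.99], [-1.39, 1.29], [0.1, 2.45], [-1.04, 4.18], [0.21, 1.99], [-2.66, 2.66]. Speed limits (rad/s): [2.57, 2.57, 3.14, 3.14, 3.14, 3.14, 3.14].

## Interface

Orientations are given as a unit quaternion [w, x, y, z].
In Python, from plant import manip, eyes gives the robot as it stands. The module is installed in compiled form; this text tells all that it offers.
- The arm moves only by the shell command python3 -m inch 'ROWS' [OPENING] [FORCE]. ROWS is JSON, a list that holds one entry, the list of rows, each a list of 4 numbers: the shift along the tool's x, y, z in mm, then the turn about the tool's z in degrees. A call has 1 to 8 rows; each row shifts and turns the commanded pose from where the row before left it, along the tool's axes as they then stand; what a row does not reach is not made up. A row lasts 1/8 s, in which the tool goes at most 62.5 mm and 10.7 degrees, less where a joint would pass 70% of its speed; a pose out of reach is approached as far as the arm can. A call with a gripper value outside its range is refused whole. OPENING is the finger opening in mm, from 0 to 87, set as the call begins (- or left out, the last holds). The fingers move at their own pace and stop on an object; FORCE is the grip in N (left out, the last holds). Time passes only in rows, so rows that do not move let the fingers close. It gives the time, the measured TCP pose, the force, the opening and the grip force at its end, in the units of the state.
- manip.read_state(): the state, without advancing time (a new reading comes with each control period).
- eyes.get_image(name): name is "scene" or "top" or "wrist"; returns a dict with "img" (400x640x3 uint8, red, green, blue), "depth" (400x640 float32, m along the optical axis (not along the pixel's ray), 0 where there is no reading), "K" (3x3 intrinsics, pixels), "k1" (the pictures are not rectified: a ray, as slopes to the right and down, at radius r is drawn at 1 + k1 r^2 times it, then the intrinsics apply), "R" (3x3) and "t" (3): a world point X has camera coordinates R X + t. Camera axes: x right, y down, z forward; pixel columns grow to the right and rows downward; lengths in m; the calibration is good to about 2 mm. A picture is of the moment at which its call begins.
- manip.hand_in(): hands the job in; it is judged then, once.
The state is a dict: "time": time; "qpos": joint angles; "dq": joint speeds; "effort": joint torques, N m; "tool_pos": TCP position; "ee_rot": TCP orientation; "contact_force": force on the tool from outside, world axes, zero at the start; "moment": the same for the moment, N m; "finger_gap": finger opening in m; "gripper_force": force on a finger pad.
Only numpy, scipy, OpenCV 4.12 (cv2) and the standard library are available. Lean on these libraries where they do the work, as an engineer would, in place of code of your own. Each camera call takes 0.05 s, during which the arm holds its last target. There are 200 camera calls.

## Task

Put away the four forming blocks stacked on the soldering board of this jeweller's bench: working from the top of the stack down, one block at a time, lay each block flat and right way up inside the recess of the wooden tray that has its own shape and size. Set each block down in its tray before lifting the next, lower it and do not drop it, leave it there, and do not disturb the flux bottle or the pliers.

Things in the scene. Friction and masses are not known exactly. Their poses are not given: they have to be found in the camera images.
- cube_block: Doming block, the topmost of the stack: steel cube 24 x 24 x 24 mm with a dark round dimple on each face that shows; 110 g. origin at the centre of its underside, z up, x and y square to its side faces.
- oblong_block: Grooved forming block, second from the top: brass oblong 46 mm (its x) by 26 mm (its y), 24 mm tall; 230 g. origin at the centre of its underside, z up.
- disc_block: Round bench block, third from the top: black rubber disc 54 mm in diameter, 24 mm tall; 70 g. origin at the centre of its underside, z up.
- square_block: Flat bench block, lowest of the stack: steel, 60 x 60 mm, 24 mm tall; 680 g (true masses differ by up to 15 %). origin at the centre of its underside, z up, x and y square to its side faces. It stands on a grey soldering board 120 x 120 mm, 10 mm thick, fixed to the bench.
- cube_tray: Wooden tray with the smaller square recess, 44 x 44 mm (outside 60 x 60 mm). Fixed to the bench; z up, origin at the centre of its underside, on the bench. Floor 5 mm above the bench, rim 8 mm wide with its top 10 mm above the bench (the recess is 5 mm deep), its floor faced with grey felt; x and y along its sides. The four trays stand in any order, beyond the stack as seen from the robot.
- oblong_tray: Wooden tray with the oblong recess, 66 mm (its x) by 46 mm (its y) (outside 82 x 62 mm). Fixed to the bench; z up, origin at the centre of its underside, on the bench. Floor 5 mm above the bench, rim 8 mm wide with its top 10 mm above the bench (the recess is 5 mm deep), its floor faced with grey felt.
- disc_tray: Round wooden tray with a round recess 74 mm in diameter (outside 90 mm). Fixed to the bench; z up, origin at the centre of its underside, on the bench. Floor 5 mm above the bench, rim 8 mm wide with its top 10 mm above the bench (the recess is 5 mm deep), its floor faced with grey felt.
- square_tray: Wooden tray with the larger square recess, 80 x 80 mm (outside 96 x 96 mm). Fixed to the bench; z up, origin at the centre of its underside, on the bench. Floor 5 mm above the bench, rim 8 mm wide with its top 10 mm above the bench (the recess is 5 mm deep), its floor faced with grey felt; x and y along its sides.
- flux_bottle: Bystander: upright white plastic bottle with a green cap, 40 mm in diameter, 85 mm tall, loose. Origin at the centre of its underside. Leave it alone.
- pliers: Bystander: small pliers lying flat, about 140 x 50 mm, 11 mm tall, steel jaws and red handles, loose. Origin under the pivot, x towards the jaws. Leave them alone.
Not all that is in view belongs to the job. Leave any orange or pink look-alike of the disc_block alone.

How it is judged:
By the outcome, as a careful person would: the job done as asked, in the order asked, and still so for the second after the job is handed in, with the robot touching nothing.
It also fails if it takes over 96 s, if anything falls off the work surface, if the arm or the gripper's body presses on something with over 40 N, if the wrist force passes 120 N, or if a joint passes its speed limit or range.

## Working session

There is one attempt and no reset: what is moved stays moved. The work goes in short steps, Python scripts to look and compute and a shell command to move; the robot and the scene stay as the last step left them, time stands still between calls to the robot, and variables do not carry over. Pictures are saved under pics/ and viewed, at most 14 in all, crops included, and the job is handed in when it is done.

```bash
mkdir -p pics; python3 - <<'E'
from plant import manip, eyes
import cv2,numpy as np
print(manip.read_state())
for n in ("top","scene"):
    d=eyes.get_image(n); cv2.imwrite(f"pics/{n}0.png",d["img"][:,:,::-1]); np.savez(f"{n}0.npz",**{k:d[k] for k in d})
    print(n,d["K"],d["k1"],d["R"],d["t"])
E
```

```text
{'time': 0.0, 'qpos': array([-1.29486106,  0.46947518, -0.04866708,  1.53369839,  0.02410024,
        1.14098352, -0.08231149]), 'dq': array([ 0.00068563, -0.00015431,  0.00072499,  0.00044903, -0.00060976,
       -0.00086574,  0.00092582]), 'effort': array([-3.52717498e-04, -5.07980132e+01, -8.07890785e-02, -2.36156344e+01,
       -6.13257196e-02,  3.78755468e-02,  1.59495598e-04]), 'tool_pos': array([0.20235959, 0.64332195, 0.22147502]), 'ee_rot': array([-1.30503297e-04,  1.51786242e-01,  9.88412848e-01, -9.80755629e-04]), 'contact_force': array([-0.77801989, -0.02216011, -0.09808926]), 'moment': array([0.02799423, 0.05409884, 0.00901929]), 'gripper_force': 0.0, 'finger_gap': 0.08731456016093199}
top [[369.20573576   0.         318.13729743]
 [  0.         369.20573576 192.0110765 ]
 [  0.           0.           1.        ]] -0.05209447027138934 [[-0.00796525 -0.99974332  0.02120959]
 [-0.99714329  0.00634777 -0.07526597]
 [ 0.07511202 -0.02174851 -0.99693791]] [0.00468359 0.47425906 1.10307994]
scene [[400.8048953    0.         317.51040375]
 [  0.         400.8048953  202.72241384]
 [  0.           0.           1.        ]] 0.0027892764367314763 [[-0.61882632  0.78543798 -0.01188111]
 [ 0.54060778  0.41486012 -0.73187041]
 [-0.56990982 -0.4593237  -0.68134025]] [ 0.26553809 -0.18816972  1.26485753]
```

View pics/top0.png

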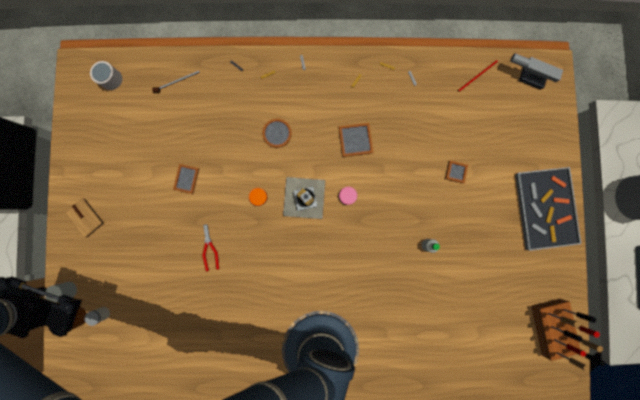

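View pics/scene0.png

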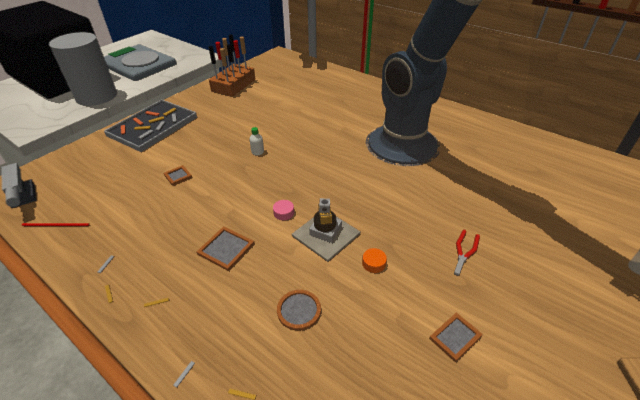

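The top view shows the stack at (305,197) and the look-alikes, orange at (258,197) and pink at (348,196). The trays are oblong (186,179), round (277,133), large square (355,140) and small square (456,172). The bottle is at (432,245) and the pliers at (210,248). I choose the stack on the grey board at (305,197) and will check it in a close crop.

```bash
cat > h.py <<'E'
import numpy as np,cv2
from plant import manip,eyes
def proj(d,X):
    c=np.asarray(X,float)@d["R"].T+d["t"]; s=c[...,:2]/c[...,2:]
    s=s*(1+d["k1"]*(s**2).sum(-1,keepdims=True))
    return s*[d["K"][0,0],d["K"][1,1]]+d["K"][:2,2]
def ray(d,uv):
    q=(np.asarray(uv,float)-d["K"][:2,2])/[d["K"][0,0],d["K"][1,1]]; s=q.copy()
    for _ in range(10): s=q/(1+d["k1"]*(s**2).sum(-1,keepdims=True))
    return np.concatenate([s,np.ones(s.shape[:-1]+(1,))],-1)
def onplane(d,uv,z):
    r=ray(d,uv)@d["R"]; o=-d["R"].T@d["t"]; return o+r*((z-o[2])/r[...,2])[...,None]
def ortho(d,cx,cy,z,half=.07,mm=.5,key="img"):
    # image up = +x world, right = -y world ; pixel (i,j)-> x=cx+half-i*mm, y=cy+half-j*mm
    a=np.arange(0,2*half,mm/1000); x=cx+half-a; y=cy+half-a
    P=np.stack([np.repeat(x[:,None],len(a),1),np.repeat(y[None],len(a),0),np.full((len(a),len(a)),z)],-1)
    m=proj(d,P).astype(np.float32); return cv2.remap(d[key],m[...,0],m[...,1],cv2.INTER_CUBIC)
def cloud(d):
    v,u=np.mgrid[:400,:640]; r=ray(d,np.stack([u,v],-1).astype(float))
    return ((r*d["depth"][...,None])-d["t"])@d["R"]
def save(n,im,s=1): cv2.imwrite(f"pics/{n}.png",cv2.resize(im,None,fx=s,fy=s,interpolation=cv2.INTER_CUBIC)[:,:,::-1])
E
python3 - <<'E'
from h import *
d=dict(np.load("top0.npz"));s=dict(np.load("scene0.npz"))
px=dict(oblong=(186,179),disc=(277,133),square=(355,140),cube=(456,172),stack=(305,197),orange=(258,197),pink=(348,196),bottle=(432,245),pliers=(210,248))
rows=[]
for n,p in px.items():
    c=onplane(d,p,.01); print(n,c.round(3),"r",np.hypot(*c[:2]).round(3))
for n in ("oblong","disc","square","cube"):
    c=onplane(d,px[n],.01); im=ortho(d,c[0],c[1],.01); im2=ortho(s,c[0],c[1],.01)
    for k,I in (("top",im),("scene",im2)):
        hsv=cv2.cvtColor(I,cv2.COLOR_RGB2HSV); m=((hsv[...,1]<70)&(hsv[...,2]<150)).astype(np.uint8)
        nl,l,st,ce=cv2.connectedComponentsWithStats(m); i=1+np.argmax(st[1:,4])
        cn=np.argwhere(l==i)[:,::-1].astype(np.int32); (jx,iy),wh,a=cv2.minAreaRect(cn)
        print(n,k,"felt c",(c[0]+.07-iy*.0005).round(4),(c[1]+.07-jx*.0005).round(4),np.array(wh)*.5,"ang img",round(a,1))
    rows.append(np.hstack([im,im2]))
g=np.vstack([np.hstack(rows[:2]),np.hstack(rows[2:])]); save("trays",g,.7)
a=d["img"][177:217,280:330];b=s["img"][185:265,285:365]
save("stack",np.hstack([cv2.resize(a,(500,400),interpolation=2),cv2.resize(b,(400,400)[:2],interpolation=2)]),.85)
E
```

```text
oblong [0.517 0.406 0.01 ] r 0.657
disc [0.659 0.127 0.01 ] r 0.671
square [ 0.636 -0.115  0.01 ] r 0.646
cube [ 0.535 -0.429  0.01 ] r 0.686
stack [0.46  0.041 0.01 ] r 0.462
orange [0.461 0.185 0.01 ] r 0.496
pink [ 0.462 -0.09   0.01 ] r 0.471
bottle [ 0.31  -0.346  0.01 ] r 0.465
pliers [0.307 0.329 0.01 ] r 0.45
oblong top felt c 0.5195 0.4077 [43.33203888 64.0127182 ] ang img 13.1
oblong scene felt c 0.5191 0.4106 [44.71244049 62.56620789] ang img 12.8
disc top felt c 0.6605 0.1284 [70.5 71. ] ang img 90.0
disc scene felt c 0.6602 0.1327 [70.  70.5] ang img 90.0
square top felt c 0.6389 -0.1166 [77.58382416 77.76223755] ang img 83.0
square scene felt c 0.6385 -0.1121 [77.0490799  76.43723297] ang img 83.4
cube top felt c 0.5367 -0.4316 [40.80755997 41.5084343 ] ang img 13.3
cube scene felt c 0.537 -0.4263 [37.32449341 42.13172531] ang img 13.2
```

View pics/trays.png

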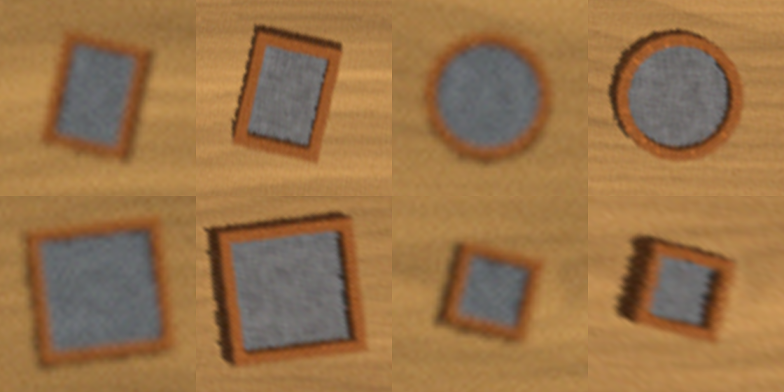

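View pics/stack.png

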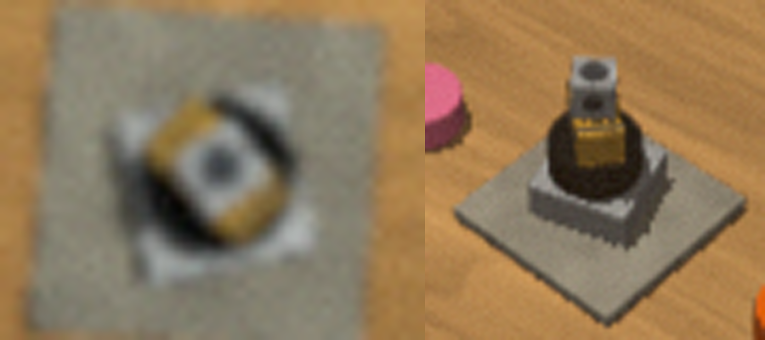

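The crop shows the real stack: steel cube with dimples at top (306,196), brass oblong, black disc and steel square on the grey board, and no orange or pink in it. Next I get the stack pose from the top camera and move the wrist over it.

```bash
cat >> h.py <<'E'
def go(xyz=None,yaw=None,st=None):
    "shift in the current tool axes (mm), turn (deg) bringing TCP to xyz and tool y to world yaw (mod 180)"
    st=st or manip.read_state(); w,x,y,z=st["ee_rot"]
    from scipy.spatial.transform import Rotation as Ro
    R=Ro.from_quat([x,y,z,w]).as_matrix(); cy=np.degrees(np.arctan2(R[1,1],R[0,1]))
    print("t",round(st["time"],2),"tcp",st["tool_pos"].round(4),"yaw",cy.round(1),"tilt",np.degrees(np.arccos(-R[2,2])).round(2),"q7",st["qpos"][6].round(2),"gap",round(st["finger_gap"]*1e3,1),"gf",round(float(st["gripper_force"]),1),"F",st["contact_force"].round(1))
    if xyz is not None:
        e=np.asarray(xyz)-st["tool_pos"]; print("shift mm",(R.T@e*1e3).round(1))
        if yaw is not None:
            t=-((yaw-cy+90)%180-90); c,s_=np.cos(np.radians(t)),np.sin(np.radians(t))
            Rn=R@np.array([[c,-s_,0],[s_,c,0],[0,0,1]]); print("turn",t.round(1),"; shift if turned first",(Rn.T@e*1e3).round(1))
E
python3 - <<'E'
from h import *
d=dict(np.load("top0.npz"))
c=onplane(d,(305.6,196.4),.106);print(c)
go((.46,.30,.26)); go((c[0],c[1],.26))
E
```

```text
[0.45557122 0.0383183  0.106     ]
t 0.1 tcp [0.2024 0.6434 0.2216] yaw 72.5 tilt 0.1 q7 -0.08 gap 87.2 gf 0.0 F [ 0.3  0.1 -1.2]
shift mm [-348.8 -250.3  -38. ]
t 0.1 tcp [0.2024 0.6434 0.2216] yaw 72.5 tilt 0.1 q7 -0.08 gap 87.2 gf 0.0 F [ 0.3  0.1 -1.2]
shift mm [-423.1 -501.3  -37.5]
```

```bash
python3 -m inch '[[[-44,-31,-5,0],[-44,-31,-5,0],[-44,-31,-5,0],[-44,-31,-5,0],[-44,-31,-5,0],[-44,-31,-5,0],[-44,-31,-5,0],[-41,-33,-3,0]]]' 87; python3 -m inch '[[[-15,-50,0,0],[-15,-50,0,0],[-15,-50,0,0],[-15,-50,0,0],[-15,-50,0,0],[0,0,0,0],[0,0,0,0]]]'
python3 - <<'E'
from h import *
go((.4556,.0383,.26))
d=eyes.get_image("wrist"); np.savez("w1.npz",**d); save("w1",d["img"]); print(d["K"][0,0],(-d["R"].T@d["t"]).round(3))
E
```

```text
time: 1.1
tool_pos: [0.4613, 0.2991, 0.2605]
ee_rot: [0.0, 0.152, 0.988, 0.0]
contact_force: [0.1, -0.4, 0.9]
finger_gap: 0.0871
gripper_force: 0.0
time: 1.98
tool_pos: [0.4568, 0.0403, 0.2604]
ee_rot: [-0.0, 0.152, 0.988, 0.0]
contact_force: [-0.6, 0.7, 0.9]
finger_gap: 0.0866
gripper_force: 0.0
t 1.98 tcp [0.4568 0.0403 0.2604] yaw 72.6 tilt 0.04 q7 1.11 gap 86.6 gf 0.0 F [-0.6  0.7  0.9]
shift mm [ 0.5 -2.3  0.4]
283.8483005968479 [0.382 0.065 0.422]
```

View pics/w1.png

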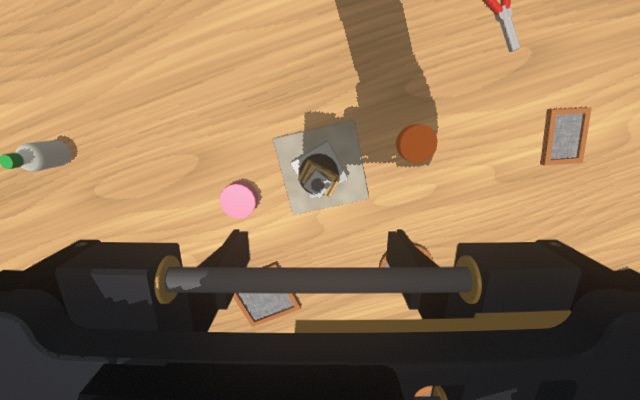

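The wrist view shows the stack at (317,180) between the finger tips, with pink at (238,200) and orange at (417,144) clear on both sides. I rectify the stack at each block's top plane.

```bash
python3 - <<'E'
from h import *
d=dict(np.load("w1.npz")); t=dict(np.load("top0.npz"))
f=lambda z,h,dd=d: cv2.resize(ortho(dd,.456,.039,z,h,2*h*1000/390),(390,390))[:390,:390]
a=[f(.106,.03),f(.082,.03)]; b=[f(.058,.045),f(.034,.045)]
for im in a+b:
    for k in range(0,390,65): cv2.line(im,(k,0),(k,6),(255,0,0),1); cv2.line(im,(0,k),(6,k),(255,0,0),1)
save("o1",np.vstack([np.hstack(a),np.hstack(b)]),.76)
P=cloud(d); c=P[(np.abs(P[...,0]-.456)<.06)&(np.abs(P[...,1]-.039)<.06)]
for z in (.106,.082,.058,.034):
    q=c[np.abs(c[:,2]-z)<.005]; print(z,len(q),np.median(q,0).round(4),q.min(0).round(4),q.max(0).round(4))
E
```

```text
0.106 440 [0.4559 0.0408 0.1055] [0.4403 0.0244 0.1012] [0.4717 0.0567 0.1079]
0.082 389 [0.4504 0.0446 0.0815] [0.4321 0.018  0.077 ] [0.4812 0.0667 0.0867]
0.058 373 [0.4433 0.0519 0.0574] [0.4304 0.015  0.0534] [0.4833 0.0682 0.063 ]
0.034 558 [0.4359 0.0571 0.0333] [0.4204 0.0083 0.0291] [0.4908 0.078  0.0389]
```

View pics/o1.png

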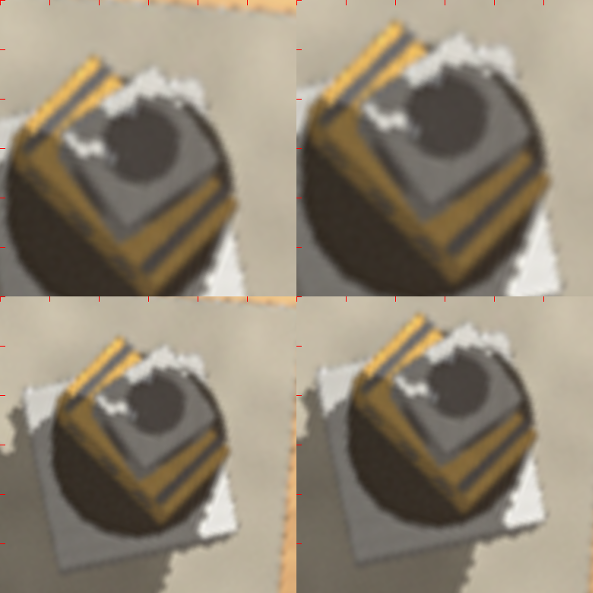

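```bash
python3 - <<'E'
from h import *
d=dict(np.load("w1.npz")); P=cloud(d)
c=P[(np.abs(P[...,0]-.456)<.06)&(np.abs(P[...,1]-.039)<.06)]
q=c[np.abs(c[:,2]-.106)<.005][:,:2]
(x,y),wh,a=cv2.minAreaRect((q*1000).astype(np.float32));print(x,y,wh,a)
go((.456,.040,.135),34.5)
E
```

```text
456.568603515625 40.428253173828125 (24.04529571533203, 24.370573043823242) 35.51237106323242
t 2.02 tcp [0.4568 0.0409 0.2604] yaw 72.6 tilt 0.03 q7 1.11 gap 87.2 gf 0.0 F [-0.1  0.2  0.3]
shift mm [  0.5  -1.2 125.4]
turn 38.1 ; shift if turned first [ -0.4  -1.2 125.4]
```

```bash
python3 -m inch '[[[0,0,31,9.3],[0,0,31,9.3],[0,0,31,9.3],[0,0,32,9.2],[0,0,0,0],[0,0,0,0]]]' 60 20 >/dev/null
python3 - <<'E'
from h import *
go((.4566,.0404,.0900),35.5)
E
```

```text
t 2.77 tcp [0.4578 0.0407 0.1363] yaw 35.7 tilt 0.08 q7 0.55 gap 60.0 gf 0.0 F [ 0.7 -0.3  0.7]
shift mm [ 0.5 -1.2 46.3]
turn 0.2 ; shift if turned first [ 0.5 -1.2 46.3]
```

```bash
python3 -m inch '[[[0,-1,20,0],[0,0,20,0],[0,0,6,0],[0,0,0,0],[0,0,0,0]]]' 60; python3 -m inch '[[[0,0,0,0],[0,0,0,0],[0,0,0,0],[0,0,0,0],[0,0,0,0],[0,0,0,0]]]' 18 20;  python3 -m inch '[[[0,0,-5,0],[0,0,-15,0],[0,0,-30,0],[0,0,0,0]]]'
python3 - <<'E'
from h import *
go((.537,-.431,.155),76.8)
E
```

```text
time: 3.4
tool_pos: [0.457, 0.0394, 0.0905]
ee_rot: [0.001, 0.458, 0.889, 0.001]
contact_force: [0.3, 0.2, -0.5]
finger_gap: 0.06
gripper_force: 0.0
time: 4.15
tool_pos: [0.4562, 0.0392, 0.0895]
ee_rot: [-0.0, 0.458, 0.889, 0.0]
contact_force: [-1.2, 0.1, -0.3]
finger_gap: 0.0237
gripper_force: 20.0
time: 4.65
tool_pos: [0.458, 0.0394, 0.1421]
ee_rot: [0.002, 0.458, 0.889, 0.002]
contact_force: [0.2, -0.8, -2.2]
finger_gap: 0.0237
gripper_force: 20.0
t 4.65 tcp [0.458  0.0394 0.1421] yaw 35.4 tilt 0.34 q7 0.55 gap 23.7 gf 20.0 F [ 0.2 -0.8 -2.2]
shift mm [-429.1 -208.3  -13.3]
turn -41.4 ; shift if turned first [-184.4 -439.9  -13.3]
```

```bash
python3 -m inch '[[[-40,-20,-13,0],[-55,-27,0,0],[-56,-27,0,0],[-56,-27,0,0],[-56,-27,0,0],[-56,-27,0,0],[-55,-27,0,0],[-55,-26,0,0]]]' >/dev/null;  python3 -m inch '[[[0,0,0,-10.4],[0,0,0,-10.4],[0,0,20,-10.3],[0,0,25,-10.3],[0,0,0,0],[0,0,0,0],[0,0,0,0]]]'
python3 - <<'E'
from h import *
go((.537,-.431,.060),76.8)
w=eyes.get_image("wrist"); t=eyes.get_image("top"); np.savez("w2.npz",**w)
save("p2",np.hstack([cv2.resize(w["img"][100:320,200:440],(400,366)),ortho(t,.537,-.431,.01,.05,.27)[:366]]))
E
```

```text
time: 6.52
tool_pos: [0.5359, -0.4315, 0.1086]
ee_rot: [0.001, 0.115, 0.993, -0.001]
contact_force: [-0.6, -0.7, -1.6]
finger_gap: 0.0241
gripper_force: 20.0
t 6.53 tcp [ 0.5359 -0.4315  0.1086] yaw 76.8 tilt 0.11 q7 2.11 gap 24.1 gf 20.0 F [-0.6 -0.7 -1.6]
shift mm [-0.8  0.7 48.6]
turn -0.0 ; shift if turned first [-0.8  0.7 48.6]
```

View pics/p2.png

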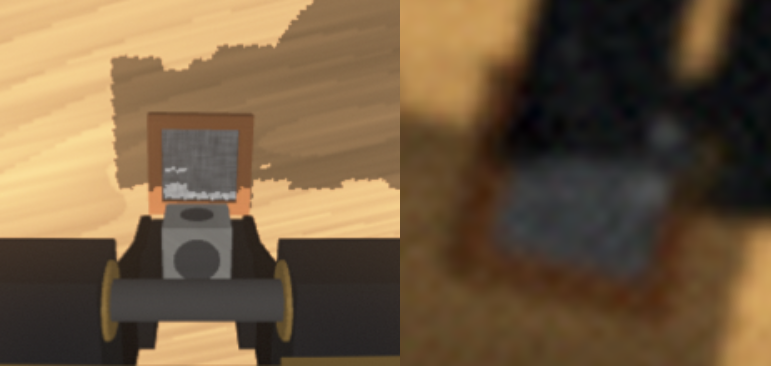

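The wrist view shows the held cube upright between the fingers and square to the tray. The tray's upper outer rim corners are at about (289,167) and (352,167) in the full image, and I check the tray centre from them.

```bash
python3 - <<'E'
from h import *
d=dict(np.load("w2.npz"))
c=onplane(d,np.array([[288.8,167.3],[351.8,167.3]]),.01)[:,:2]; e=c[1]-c[0]; L=np.linalg.norm(e); e/=L; n=np.array([e[1],-e[0]])
m=c.mean(0); print(L,np.degrees(np.arctan2(e[1],e[0])),m+.03*n,m-.03*n)
P=cloud(d); k=np.hypot(P[...,0]-.537,P[...,1]+.431)<.05
q=P[k&(abs(P[...,2]-.01)<.0025)]; (x,y),wh,a=cv2.minAreaRect((q[:,:2]*1000).astype(np.float32)); print("rim",x,y,wh,a,len(q))
E
```

```text
0.0584684509838519 76.665133200062 [ 0.53653678 -0.42851864] [ 0.47815446 -0.41468013]
rim 537.8578491210938 -429.74676513671875 (60.191192626953125, 60.46364974975586) 76.03305053710938 1526
```

```bash
python3 -m inch '[[[0,2,30,0],[0,0,30,0],[0,0,18,0],[0,0,8,0],[0,0,0,0],[0,0,0,0]]]'>/dev/null
python3 - <<'E'
from h import *
go((.5375,-.4295,.0128),76.4)
E
```

```text
t 7.38 tcp [ 0.5365 -0.4297  0.0227] yaw 76.8 tilt 0.12 q7 2.13 gap 23.7 gf 20.0 F [-0.1 -0.5 -0.6]
shift mm [-0.9  0.4  9.9]
turn 0.4 ; shift if turned first [-0.9  0.4  9.9]
```

```bash
python3 -m inch '[[[0,0,5,0],[0,0,3,0],[0,0,1,0],[0,0,0.5,0],[0,0,0,0],[0,0,0,0]]]'
```

```text
time: 8.12
tool_pos: [0.5357, -0.4288, 0.0126]
ee_rot: [-0.0, 0.115, 0.993, 0.0]
contact_force: [-2.1, 2.5, 6.2]
finger_gap: 0.0239
gripper_force: 20.0
```

Contact (about +7 N). I open and retreat, then measure the placement on the way to the stack.

```bash
python3 -m inch '[[[0,0,0,0],[0,0,0,0],[0,0,0,0]]]' 36; python3 -m inch '[[[0,0,-20,0],[0,0,-40,0],[0,0,-40,0],[0,0,-30,0],[0,0,0,0],[0,0,0,0]]]' 60 >/dev/null
python3 - <<'E'
from h import *
d=eyes.get_image("wrist"); P=cloud(d); k=np.hypot(P[...,0]-.537,P[...,1]+.431)<.05
for z in (.029,.01):
    q=P[k&(abs(P[...,2]-z)<.003)]; print(len(q),z,cv2.minAreaRect((q[:,:2]*1000).astype(np.float32)))
go((.456,.040,.235),135)
go((.456,.040,.235),-45)
E
```

```text
time: 8.5
tool_pos: [0.5359, -0.4291, 0.0118]
ee_rot: [0.0, 0.115, 0.993, -0.0]
contact_force: [0.2, 0.0, -0.1]
finger_gap: 0.0352
gripper_force: 0.0
550 0.029 ((535.429931640625, -428.0101318359375), (23.5302677154541, 23.928977966308594), 76.00231170654297)
1490 0.01 ((537.799560546875, -429.63360595703125), (59.80731201171875, 60.630802154541016), 75.23207092285156)
t 9.3 tcp [ 0.5353 -0.4284  0.1411] yaw 76.8 tilt 0.11 q7 2.1 gap 59.8 gf 0.0 F [ 0.5  0.9 -0.2]
shift mm [184.  438.1 -93.2]
turn -58.2 ; shift if turned first [-275.1  387.5  -93.2]
t 9.3 tcp [ 0.5353 -0.4284  0.1411] yaw 76.8 tilt 0.11 q7 2.1 gap 59.8 gf 0.0 F [ 0.5  0.9 -0.2]
shift mm [184.  438.1 -93.2]
turn -58.2 ; shift if turned first [-275.1  387.5  -93.2]
```

Cube is flat in its tray (top at 29 mm, about 2 mm off centre). Next is the oblong; I move first and turn afterwards because of the joint 7 range.

```bash
python3 -m inch '[[[17,42,-20,0],[23,55,-15,0],[24,56,-10,0],[24,57,-10,0],[24,57,-10,0],[24,57,-10,0],[24,57,-9,0],[24,57,-9,0]]]' 60 30 >/dev/null; python3 -m inch '[[[0,0,0,-9.8],[0,0,0,-9.8],[0,0,0,-9.8],[0,0,0,-9.8],[0,0,0,-9.8],[0,0,0,-9.7],[0,0,0,0],[0,0,0,0]]]'>/dev/null
python3 - <<'E'
from h import *
d=eyes.get_image("wrist"); P=cloud(d); k=np.hypot(P[...,0]-.456,P[...,1]-.04)<.05
for z in (.106,.082,.058,.034):
    q=P[k&(abs(P[...,2]-z)<.003)]
    if len(q)>5: print(len(q),z,cv2.minAreaRect((q[:,:2]*1000).astype(np.float32)))
go((.456,.040,.235),135.5)
E
```

```text
869 0.082 ((457.3324890136719, 41.690673828125), (46.4058837890625, 26.026626586914062), 44.39836120605469)
598 0.058 ((456.072998046875, 39.799739837646484), (48.373260498046875, 52.16267395019531), 48.159908294677734)
527 0.034 ((456.12811279296875, 42.83285140991211), (59.74723434448242, 59.89914321899414), 12.181157112121582)
t 11.35 tcp [0.4562 0.0388 0.2345] yaw 135.4 tilt 0.06 q7 2.19 gap 59.7 gf 0.0 F [ 0.1 -0.1  0.2]
shift mm [-0.7  1.  -0.5]
turn -0.1 ; shift if turned first [-0.7  1.  -0.5]
```

```bash
python3 -m inch '[[[-2.5,1.3,40,1],[0,0,50,0],[0,0,35,0],[0,0,10,0],[0,0,0,0],[0,0,0,0]]]' 60 >/dev/null
python3 - <<'E'
from h import *
go((.457,.0415,.0657),134.4)
E
```

```text
t 12.1 tcp [0.4585 0.0418 0.1013] yaw 134.5 tilt 0.17 q7 2.18 gap 60.2 gf 0.0 F [0.1 0.1 0.5]
shift mm [ 1.4  0.9 35.6]
turn 0.1 ; shift if turned first [ 1.4  0.9 35.6]
```

```bash
python3 -m inch '[[[0,0,18,0],[0,0,12,0],[0,0,6,0],[0,0,0,0],[0,0,0,0]]]' 60; python3 -m inch '[[[0,0,0,0],[0,0,0,0],[0,0,0,0],[0,0,0,0],[0,0,0,0],[0,0,0,0]]]' 20 30;  python3 -m inch '[[[0,0,-5,0],[0,0,-15,0],[0,0,-30,0],[0,0,-30,0],[0,0,0,0]]]'
python3 - <<'E'
from h import *
go((.5195,.4077,.150),76.9)
E
```

```text
time: 12.72
tool_pos: [0.4577, 0.0417, 0.0643]
ee_rot: [0.0, -0.379, 0.925, -0.0]
contact_force: [0.0, 0.7, -0.2]
finger_gap: 0.06
gripper_force: 0.0
time: 13.48
tool_pos: [0.4571, 0.0418, 0.0639]
ee_rot: [-0.0, -0.379, 0.925, 0.0]
contact_force: [-1.4, 0.8, 1.0]
finger_gap: 0.0258
gripper_force: 30.0
time: 14.1
tool_pos: [0.4592, 0.0418, 0.1465]
ee_rot: [0.003, -0.379, 0.925, -0.001]
contact_force: [-0.5, 0.4, -1.9]
finger_gap: 0.0259
gripper_force: 30.0
t 14.1 tcp [0.4592 0.0418 0.1465] yaw 134.5 tilt 0.36 q7 2.18 gap 25.9 gf 30.0 F [-0.5  0.4 -1.9]
shift mm [-299.5  218.5   -2.6]
turn 57.6 ; shift if turned first [ 24.2 370.   -2.6]
```

```bash
python3 -m inch '[[[-30,22,-4,0],[-42,31,0,0],[-45,33,0,0],[-46,33,0,0],[-46,34,0,0],[-46,33,0,0],[-45,33,0,0]]]' >/dev/null;  python3 -m inch '[[[0,0,0,9.6],[0,0,0,9.6],[0,0,0,9.6],[0,0,0,9.6],[0,0,20,9.6],[0,0,20,9.6],[0,0,0,0],[0,0,0,0]]]'>/dev/null
cat >> h.py <<'E'
def rects(d,cx,cy,zs,r=.05,tol=.003):
    P=cloud(d); k=np.hypot(P[...,0]-cx,P[...,1]-cy)<r
    for z in zs:
        q=P[k&(abs(P[...,2]-z)<tol)]
        if len(q)>5:
            (x,y),wh,a=cv2.minAreaRect((q[:,:2]*1000).astype(np.float32)); (ex,ey),er=cv2.minEnclosingCircle((q[:,:2]*1000).astype(np.float32))
            print(len(q),z,"c",round(x,1),round(y,1),"size",np.round(wh,1),"a",round(a,1),"circ",round(ex,1),round(ey,1),round(er,1))
E
python3 - <<'E'
from h import *
d=eyes.get_image("wrist"); rects(d,.5195,.4077,(.01,.005),.065,.0025)
go((.5195,.4077,.02),76.9)
save("p3",d["img"])
E
```

```text
1647 0.01 c 514.8 410.9 size [62.1 71.9] a 77.1 circ 514.6 410.8 46.7
2046 0.005 c 511.9 407.7 size [61.5 74.4] a 71.2 circ 512.9 411.2 45.8
t 16.02 tcp [0.518  0.4084 0.1085] yaw 77.0 tilt 0.06 q7 0.7 gap 25.5 gf 30.0 F [-0.3  0.4 -2.2]
shift mm [-1.6 -0.4 88.5]
turn 0.1 ; shift if turned first [-1.6 -0.4 88.5]
```

View pics/p3.png

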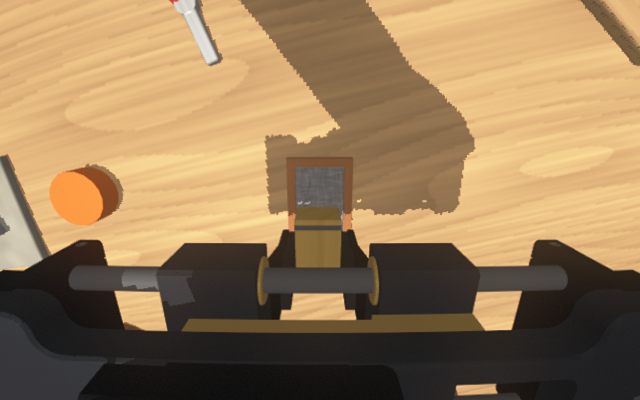

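The held oblong is upright and aligned over the oblong tray (tray rim at (288..352,157..230)). The partly hidden rim gives a centre of about (0.5197, 0.4098).

```bash
python3 -m inch '[[[-1.3,1.7,30,0],[0,0,30,0],[0,0,18,0],[0,0,8,0],[0,0,0,0],[0,0,0,0]]]'>/dev/null
python3 - <<'E'
from h import *
go((.5197,.4098,.0112),77.1)
E
```

```text
t 16.77 tcp [0.52   0.4101 0.0231] yaw 76.9 tilt 0.13 q7 0.71 gap 25.6 gf 30.0 F [-0.3 -0.8 -2.8]
shift mm [ 0.2 -0.4 11.9]
turn -0.2 ; shift if turned first [ 0.2 -0.4 11.9]
```

```bash
python3 -m inch '[[[0,0,5,0],[0,0,3,0],[0,0,2,0],[0,0,0.7,0],[0,0,0,0],[0,0,0,0]]]'
```

```text
time: 17.52
tool_pos: [0.5193, 0.4095, 0.0113]
ee_rot: [0.0, 0.114, 0.994, 0.0]
contact_force: [-0.0, -0.8, -2.6]
finger_gap: 0.0259
gripper_force: 30.0
```

```bash
python3 -m inch '[[[0,0,0.5,0],[0,0,0,0],[0,0,0,0]]]'; python3 -m inch '[[[0,0,0.5,0],[0,0,0,0],[0,0,0,0]]]'
```

```text
time: 17.9
tool_pos: [0.5193, 0.4096, 0.0111]
ee_rot: [0.0, 0.114, 0.994, 0.0]
contact_force: [-0.9, -0.1, 0.7]
finger_gap: 0.026
gripper_force: 30.0
time: 18.27
tool_pos: [0.5193, 0.4096, 0.011]
ee_rot: [0.0, 0.114, 0.994, 0.0]
contact_force: [-1.3, -1.6, 5.7]
finger_gap: 0.026
gripper_force: 30.0
```

```bash
python3 -m inch '[[[0,0,-0.5,0],[0,0,0,0],[0,0,0,0]]]' 36; python3 -m inch '[[[0,0,-20,0],[0,0,-40,0],[0,0,-40,0],[0,0,-30,0],[0,0,0,0],[0,0,0,0]]]' 80 >/dev/null
python3 - <<'E'
from h import *
d=eyes.get_image("wrist"); rects(d,.5197,.4098,(.029,.01),.055)
go((.456,.042,.235),None)
E
```

```text
time: 18.65
tool_pos: [0.5192, 0.4095, 0.0106]
ee_rot: [0.0, 0.114, 0.994, 0.0]
contact_force: [0.8, 1.2, -0.3]
finger_gap: 0.0355
gripper_force: 0.0
1149 0.029 c 519.0 409.9 size [25.8 46.5] a 75.9 circ 518.9 409.9 25.6
1858 0.01 c 519.9 409.7 size [62.1 82.4] a 77.0 circ 519.7 409.5 51.0
t 19.45 tcp [0.5185 0.409  0.1399] yaw 76.9 tilt 0.11 q7 0.69 gap 79.1 gf 0.0 F [ 0.4 -0.1  0.2]
shift mm [ -21.9 -371.8  -94.6]
```

```bash
python3 -m inch '[[[-2,-40,-25,0],[-3,-55,-15,0],[-3,-55,-11,0],[-3,-55,-11,0],[-3,-55,-11,0],[-4,-56,-11,0],[-4,-56,-11,0],[0,0,0,0]]]' 80 20 >/dev/null; python3 -m inch '[[[0,0,0,0],[0,0,0,0]]]'>/dev/null
python3 - <<'E'
from h import *
d=eyes.get_image("wrist"); rects(d,.456,.042,(.058,.034),.06)
go((.456,.042,.235),None)
E
```

```text
1450 0.058 c 456.8 41.9 size [51.7 52.9] a 77.3 circ 456.9 41.5 27.0
613 0.034 c 455.5 43.2 size [59.8 59.9] a 12.1 circ 455.1 43.6 41.1
t 20.75 tcp [0.4564 0.0435 0.2351] yaw 77.1 tilt 0.08 q7 1.2 gap 80.0 gf 0.0 F [-0.3  0.2  0.6]
shift mm [ 0.1 -1.6  0.1]
```

```bash
python3 -m inch '[[[0,-1.8,40,0],[0,0,55,0],[0,0,45,0],[0,0,25,0],[0,0,8,0],[0,0,0,0],[0,0,0,0]]]' >/dev/null
python3 - <<'E'
from h import *
go((.4569,.0417,.041),None)
E
```

```text
t 21.62 tcp [0.4571 0.0408 0.0637] yaw 77.0 tilt 0.13 q7 1.33 gap 80.2 gf 0.0 F [-0.3 -0.3  0.1]
shift mm [ 0.5  0.8 22.7]
```

```bash
python3 -m inch '[[[0,0.6,12,0],[0,0,7,0],[0,0,3,0],[0,0,0,0],[0,0,0,0]]]' 80; python3 -m inch '[[[0,0,0,0],[0,0,0,0],[0,0,0,0],[0,0,0,0],[0,0,0,0]]]' 46 20;  python3 -m inch '[[[0,0,-5,0],[0,0,-15,0],[0,0,-30,0],[0,0,-35,0],[0,0,0,0]]]'
python3 - <<'E'
from h import *
go((.6605,.130,.130),None)
E
```

```text
time: 22.25
tool_pos: [0.4564, 0.0409, 0.0408]
ee_rot: [0.0, 0.114, 0.994, 0.0]
contact_force: [0.2, -0.2, 1.2]
finger_gap: 0.0801
gripper_force: 0.0
time: 22.88
tool_pos: [0.4563, 0.041, 0.0408]
ee_rot: [0.0, 0.114, 0.994, 0.0]
contact_force: [0.3, -0.1, 0.5]
finger_gap: 0.0534
gripper_force: 20.0
time: 23.5
tool_pos: [0.4585, 0.0413, 0.1289]
ee_rot: [0.003, 0.114, 0.993, 0.001]
contact_force: [-0.0, -0.1, -1.2]
finger_gap: 0.0535
gripper_force: 20.0
t 23.5 tcp [0.4585 0.0413 0.1289] yaw 76.9 tilt 0.4 q7 1.28 gap 53.5 gf 20.0 F [-0.  -0.1 -1.2]
shift mm [-176.8  132.1    0.4]
```

```bash
python3 -m inch '[[[-30,22,0,0],[-40,30,0,0],[-40,30,0,0],[-40,30,0,0],[-27,20,10,0],[0,0,10,0],[0,0,0,0],[0,0,0,0]]]' >/dev/null
python3 - <<'E'
from h import *
d=eyes.get_image("wrist"); rects(d,.6605,.130,(.01,),.055,.0025)
P=cloud(d); k=(np.hypot(P[...,0]-.6605,P[...,1]-.13)<.055)&(abs(P[...,2]-.01)<.0025); q=P[k][:,:2]
q=q[np.hypot(*(q-[.6605,.13]).T)>.03]
from scipy.optimize import least_squares
h=cv2.convexHull((q*1000).astype(np.float32))[:,0]; h=h[h[:,0]<660]
print(least_squares(lambda p:np.hypot(*(h-p).T)-45,[660,130],loss="soft_l1").x,len(h))
go((.6605,.130,.0118),None)
E
```

```text
1564 0.01 c 650.6 133.9 size [90.1 68.5] a 73.9 circ 660.8 130.6 45.5
[660.69330179 130.74382776] 25
t 24.55 tcp [0.6579 0.1289 0.1063] yaw 76.9 tilt 0.01 q7 1.25 gap 53.5 gf 20.0 F [-0.3  0.7 -1. ]
shift mm [-2.2  1.7 94.5]
```

Tray centre is (0.6607, 0.1307).

```bash
python3 -m inch '[[[-2.3,2.3,30,0],[0,0,30,0],[0,0,18,0],[0,0,7,0],[0,0,0,0],[0,0,0,0]]]'>/dev/null
python3 - <<'E'
from h import *
go((.6607,.1307,.0118),None)
E
```

```text
t 25.3 tcp [0.6622 0.1314 0.0219] yaw 76.9 tilt 0.12 q7 1.27 gap 53.6 gf 20.0 F [-0.4  0.  -0.3]
shift mm [ 1.3 -1.  10.1]
```

```bash
python3 -m inch '[[[0.5,-0.5,5,0],[0,0,3,0],[0,0,1.5,0],[0,0,0.5,0],[0,0,0,0],[0,0,0,0]]]'; python3 -m inch '[[[0,0,0.5,0],[0,0,0,0],[0,0,0,0]]]'
```

```text
time: 26.05
tool_pos: [0.6605, 0.1309, 0.0118]
ee_rot: [-0.0, 0.114, 0.994, 0.0]
contact_force: [-4.0, -0.9, 6.3]
finger_gap: 0.0532
gripper_force: 20.0
time: 26.42
tool_pos: [0.6605, 0.1309, 0.0119]
ee_rot: [-0.0, 0.114, 0.994, 0.0]
contact_force: [-4.1, -0.1, 9.1]
finger_gap: 0.0534
gripper_force: 20.0
```

```bash
python3 -m inch '[[[0,0,-0.5,0],[0,0,0,0],[0,0,0,0]]]' 66; python3 -m inch '[[[0,0,-20,0],[0,0,-40,0],[0,0,-40,0],[0,0,-30,0],[0,0,0,0],[0,0,0,0]]]' 86 45 >/dev/null
python3 - <<'E'
from h import *
d=eyes.get_image("wrist"); rects(d,.6607,.1307,(.029,.01),.06)
go((.456,.043,.235),102); go((.456,.043,.235),12)
E
```

```text
time: 26.8
tool_pos: [0.6607, 0.1309, 0.0105]
ee_rot: [-0.0, 0.114, 0.994, -0.0]
contact_force: [0.3, -0.6, 0.2]
finger_gap: 0.0652
gripper_force: 0.3
2116 0.029 c 661.0 131.3 size [53.  52.8] a 4.0 circ 661.2 131.2 27.0
1894 0.01 c 661.0 130.7 size [89.9 90. ] a 39.9 circ 661.2 130.8 45.7
t 27.6 tcp [0.6598 0.1309 0.1398] yaw 76.9 tilt 0.11 q7 1.24 gap 85.7 gf 0.0 F [-0.2  0.   0.2]
shift mm [ 178.9 -131.7  -94.8]
turn -25.1 ; shift if turned first [217.8 -43.6 -94.8]
t 27.6 tcp [0.6598 0.1309 0.1398] yaw 76.9 tilt 0.11 q7 1.24 gap 85.7 gf 0.0 F [-0.2  0.   0.2]
shift mm [ 178.9 -131.7  -94.8]
turn 64.9 ; shift if turned first [ -43.6 -217.8  -94.8]
```

```bash
python3 -m inch '[[[30,-22,-25,0],[42,-31,-25,0],[42,-31,-20,0],[42,-31,-15,0],[23,-17,-10,0],[0,0,0,-8.4],[0,0,0,-8.4],[0,0,0,-8.3]]]' 86 45 >/dev/null; python3 -m inch '[[[0,0,0,0],[0,0,0,0]]]'>/dev/null
python3 - <<'E'
from h import *
d=eyes.get_image("wrist"); rects(d,.456,.043,(.034,),.06)
go((.456,.043,.0165),102)
E
```

```text
2055 0.034 c 455.9 43.1 size [59.3 59.9] a 12.0 circ 455.9 43.1 41.6
t 28.9 tcp [0.4563 0.0427 0.2353] yaw 101.9 tilt 0.06 q7 1.63 gap 86.2 gf 0.0 F [ 0.9  0.1 -0.4]
shift mm [ -0.    0.3 218.8]
turn -0.1 ; shift if turned first [ -0.    0.3 218.8]
```

```bash
python3 -m inch '[[[0,0.3,40,0],[0,0,55,0],[0,0,50,0],[0,0,35,0],[0,0,16,0],[0,0,0,0],[0,0,0,0]]]' >/dev/null
python3 - <<'E'
from h import *
go((.456,.043,.017),102)
E
```

```text
t 29.77 tcp [0.4571 0.0431 0.0403] yaw 102.0 tilt 0.07 q7 1.79 gap 85.8 gf 0.0 F [ 0.4 -0.3  0. ]
shift mm [ 1.1  0.1 23.3]
turn 0.0 ; shift if turned first [ 1.1  0.1 23.3]
```

```bash
python3 -m inch '[[[0.5,0,12,0],[0,0,7,0],[0,0,3.5,0],[0,0,0,0],[0,0,0,0]]]' 86; python3 -m inch '[[[0,0,0,0],[0,0,0,0],[0,0,0,0],[0,0,0,0],[0,0,0,0]]]' 54 45;  python3 -m inch '[[[0,0,-5,0],[0,0,-15,0],[0,0,-30,0],[0,0,-35,0],[0,0,-20,0],[0,0,0,0]]]'
python3 - <<'E'
from h import *
go((.639,-.1145,.120),96.8)
E
```

```text
time: 30.4
tool_pos: [0.4561, 0.043, 0.0174]
ee_rot: [0.0, -0.105, 0.994, 0.0]
contact_force: [0.3, -0.1, -0.2]
finger_gap: 0.0863
gripper_force: 0.0
time: 31.02
tool_pos: [0.456, 0.0431, 0.0173]
ee_rot: [0.0, -0.105, 0.994, 0.0]
contact_force: [0.9, 1.2, 0.7]
finger_gap: 0.0601
gripper_force: 45.0
time: 31.78
tool_pos: [0.4567, 0.0431, 0.1239]
ee_rot: [0.002, -0.105, 0.994, 0.0]
contact_force: [1.1, 0.0, -7.5]
finger_gap: 0.0597
gripper_force: 45.0
t 31.77 tcp [0.4567 0.0431 0.1239] yaw 102.0 tilt 0.22 q7 1.71 gap 59.7 gf 45.0 F [ 1.1  0.  -7.5]
shift mm [-145.4 -192.1    4.3]
turn 5.2 ; shift if turned first [-162.3 -178.1    4.3]
```

```bash
python3 -m inch '[[[-20,-27,0,0],[-30,-40,0,0],[-35,-46,0,0],[-35,-46,0,0],[-25,-33,10,0],[0,0,5,5.2],[0,0,0,0],[0,0,0,0]]]' >/dev/null
python3 - <<'E'
from h import *
d=eyes.get_image("wrist"); rects(d,.639,-.1145,(.01,),.07,.0025)
go((.639,-.1145,.0123),96.8); save("p4",d["img"])
E
```

```text
1573 0.01 c 615.3 -117.4 size [47.5 96.4] a 6.9 circ 615.4 -117.8 53.1
t 32.83 tcp [ 0.6373 -0.1137  0.1068] yaw 97.0 tilt 0.06 q7 2.01 gap 59.8 gf 45.0 F [ 0.2 -0.1 -7. ]
shift mm [-1.7 -1.1 94.5]
turn 0.2 ; shift if turned first [-1.7 -1.1 94.5]
```

View pics/p4.png

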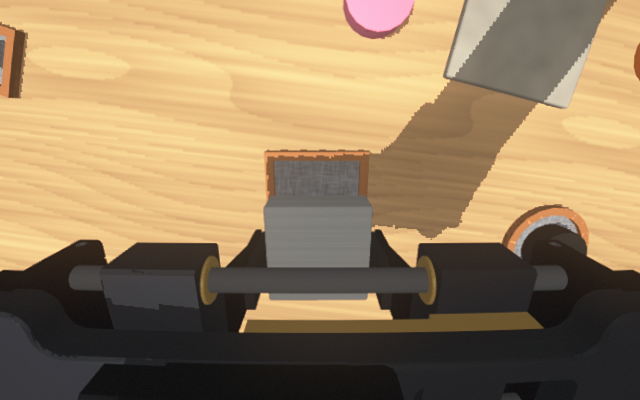

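The square block hangs level and square over its tray (tray's near rim at (265..369,152)). From the visible rim the centre works out at (0.6394, -0.1145).

```bash
python3 -m inch '[[[-2,-1,30,0],[0,0,30,0],[0,0,18,0],[0,0,7,0],[0,0,0,0],[0,0,0,0]]]'>/dev/null
python3 - <<'E'
from h import *
go((.6394,-.1145,.0123),96.9)
E
```

```text
t 33.58 tcp [ 0.6409 -0.1156  0.0235] yaw 96.8 tilt 0.13 q7 2.05 gap 60.0 gf 45.0 F [-0.4  0.8 -6.8]
shift mm [ 1.4  1.2 11.2]
turn -0.1 ; shift if turned first [ 1.4  1.2 11.2]
```

```bash
python3 -m inch '[[[0.5,1,5,0],[0,0,3,0],[0,0,2,0],[0,0,0.5,0],[0,0,0,0],[0,0,0,0]]]'; python3 -m inch '[[[0,0,0.5,0],[0,0,0,0],[0,0,0,0]]]'
```

```text
time: 34.33
tool_pos: [0.6392, -0.1142, 0.0124]
ee_rot: [-0.0, -0.06, 0.998, 0.0]
contact_force: [-4.2, 1.8, 4.3]
finger_gap: 0.0593
gripper_force: 45.0
time: 34.7
tool_pos: [0.6391, -0.1142, 0.0124]
ee_rot: [-0.0, -0.06, 0.998, 0.0]
contact_force: [-5.2, 2.4, 8.4]
finger_gap: 0.0595
gripper_force: 45.0
```

```bash
python3 -m inch '[[[0,0,-0.5,0],[0,0,0,0],[0,0,0,0]]]' 72; python3 -m inch '[[[0,0,-20,0],[0,0,-40,0],[0,0,-40,0],[0,0,-40,0],[30,0,-40,0],[50,0,-10,0],[50,0,0,0],[0,0,0,0]]]' 86 >/dev/null; python3 -m inch '[[[0,0,0,0],[0,0,0,0]]]'>/dev/null
python3 - <<'E'
from h import *
d=eyes.get_image("wrist"); rects(d,.6394,-.1145,(.029,.01),.075)
t=eyes.get_image("top"); s=eyes.get_image("scene"); save("end",s["img"]); go()
rects(t,.537,-.431,(.029,),.04,.005); rects(t,.5195,.41,(.029,),.04,.005); rects(t,.661,.131,(.029,),.05,.005)
E
```

```text
time: 35.08
tool_pos: [0.64, -0.1147, 0.0118]
ee_rot: [0.001, -0.06, 0.998, -0.0]
contact_force: [-0.0, 0.4, -0.9]
finger_gap: 0.0713
gripper_force: 0.0
626 0.029 c 618.8 -117.0 size [20.6 60.2] a 6.3 circ 619.1 -116.8 31.1
949 0.01 c 639.8 -115.0 size [97.2 96.5] a 6.9 circ 639.7 -115.2 67.6
t 36.48 tcp [ 0.511  -0.1297  0.2016] yaw 96.9 tilt 0.02 q7 1.99 gap 85.9 gf 0.0 F [-0.4  0.1 -0.6]
56 0.029 c 532.8 -429.8 size [20.7 22.9] a 77.6 circ 532.7 -430.3 14.4
135 0.029 c 517.3 406.1 size [27.6 45.9] a 76.8 circ 517.2 406.0 24.3
237 0.029 c 659.1 128.4 size [52.9 49.1] a 0.3 circ 659.3 128.1 26.9
```

View pics/end.png

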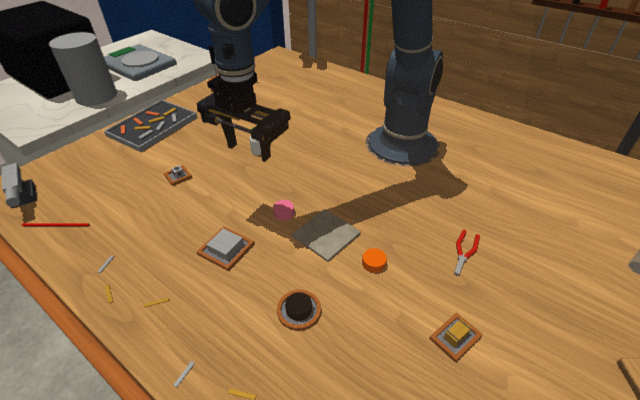

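The scene shows each block flat in its own tray: cube (178,173), square (225,245), disc (299,308), oblong (456,333). The bottle and pliers are undisturbed, and the arm is clear.

```bash
python3 -c "
from plant import manip
print(manip.hand_in())"
```

```text
the job is handed in; nothing more can be done
None
```

I put all four blocks flat in their matching trays, one at a time from the top of the stack down, in about 37 s; I didn't touch the bottle or pliers, and the job is handed in with no verdict returned.

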